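# Pin and hold the specimen clamp shut

### The job

Swing the hinged jaw of the specimen clamp shut on the round specimen standing in it, then take the thicker of the two pins from the pin block and push it all the way down through the lined-up holes in the lugs. The jaw still springs back by the play of the pin, so let go of the pin and finish with the gripper pinching the two jaws firmly together across their ribbed outer faces: stay like that, holding them pressed fully shut, so that I can tighten the hinge lock screw. Leave the thin pin in its block, keep the specimen on its seat and do not disturb the hex key, the jar and the gauge block.

Things in the scene. Friction and masses are not known exactly. Their poses are not given: they have to be found in the camera images.
- clamp_base: specimen clamp: dark steel base plate 94 x 128 x 12 mm (x, y, z), fixed on the mat. Origin: centre of its underside, z up. The two bright steel jaws stand between z = 20 and 50 mm and meet in the plane x = 0; free space under the moving jaw down to the plate at z = 12. Vertical hinge axis at (x, y) = (0, -40) mm, pin lugs at (0, 40), specimen at (0, 0).
- fixed_jaw: fixed jaw with a V notch, on the +x side, part of the base; same origin and axes as clamp_base. Its block reaches from y = -28 to 28 mm, its ribbed outer face is at x = 25 mm. With the jaw shut the pair is 49 mm wide, to be pinched along x.
- moving_jaw: moving jaw, bright steel block 24 x 56 x 30 mm with one lug and a brass sprung pad that presses the specimen into the V. When shut its frame is that of clamp_base, its block reaches from y = -28 to 28 mm and its ribbed outer face is at x = -24 mm; it turns about the hinge axis at its own (0, -40) mm.
- jaw_hinge (a joint): moving jaw, rad: 0 shut, opens counter-clockwise seen from above (free end towards -x) up to 1.7. Stiff (0.09 Nm): stays where left. In the last 0.04 rad the pad pushes back (7 N when shut): pushed shut and let go it springs to 0.01 to 0.03, its lug hole 1 to 2.5 mm off, and the pin's tapered nose draws it in. With the pin home it rests at 0.01 to 0.02 until pressed.
- push_face (a point): point on the outer face of the moving jaw, 58 mm from the hinge axis along the jaw and 35 mm above the underside of the base: a place to push the jaw shut with closed fingers. Axes as moving_jaw; the face looks to this -x.
- lug_hole (a point): centre of the upper mouth of the pin holes, on top of the lugs (z = 50 mm, y = +40 mm in the clamp's frame). The vertical holes have 11 mm diameter: two lugs of the fixed jaw (outer diameter 24 mm) with the lug of the moving jaw between them.
- seat (a point): centre of the seat the specimen stands on, 36 mm above the underside of the base
- specimen: round mounted specimen, black, 25 mm diameter, 18 mm tall, standing on the seat in the V notch, its top 54 mm above the underside of the base. Origin: centre of its underside
- lock_pin: the thicker pin, bright steel: shank 9.4 mm diameter, 36 mm long, nose tapered over the lowest 9 mm; flange of 22 mm diameter; knurled round head of 18 mm diameter, 40 to 56 mm above the tip, to grip it by. Origin: centre of the tip, z up to the head. Stands in the pin block, flange on its top. Home: flange on the lug, origin 36 mm below lug_hole.
- thin_pin: the thin pin, which is not wanted: shank 6 mm, flange 16 mm, head 12 mm diameter and up to 50 mm above the tip. Origin: centre of the tip. It stands in the other hole of the pin block.
- pin_block: aluminium pin block 36 x 104 x 40 mm (x, y, z), fixed, with two vertical 11 mm holes at y = -30 and +30 mm, one pin in each; either pin may be in either hole. Origin: centre of the underside.
- hex_key: 6 mm hex key, black, 37 x 98 x 7 mm, lying on the mat
- jar: white jar with a blue screw cap, 50 mm diameter, 52 mm tall
- gauge_block: steel gauge block 9 x 30 x 25 mm, standing on its narrow side

How it is judged (in metres and radians):
On the way, in this order (a step that is already met when the one before it is completed fails the run):
1. the jaw is swung shut on the specimen (hinge under 0.06 rad) (value of joint jaw_hinge below 0.06 rad), for 0.2 s.
2. the thick pin is pushed home through all three lugs (z of lock_pin in the frame of lug_hole below -0.034 m and horizontal distance between lock_pin and lug_hole below 0.003 m and angle between lock_pin's own z axis and vertical below 0.08 rad and value of joint jaw_hinge below 0.035 rad), for 0.2 s.
At the end, for the whole second after the job is handed in: Finishes holding: fingers press both jaws with over 5 N each, hinge under 0.008 rad; thick pin untouched and home (2 mm of full depth, 3 mm of the hole's centre, 0.08 rad of upright); specimen upright (0.1 rad) on its seat, within 4 mm of its centre and 3 mm of its height (contact force between the fingers and moving_jaw above 5 N and contact force between the fingers and fixed_jaw above 5 N and value of joint jaw_hinge below 0.008 rad and z of lock_pin in the frame of lug_hole below -0.034 m and horizontal distance between lock_pin and lug_hole below 0.003 m and angle between lock_pin's own z axis and vertical below 0.08 rad and contact force between the arm and lock_pin below 0.5 N and horizontal distance between specimen and seat below 0.004 m and z of specimen in the frame of seat below 0.003 m and angle between specimen's own z axis and vertical below 0.1 rad); the arm keeps its last pose, push and grip.
It fails at once if the thin pin is disturbed (moved more than 20 mm) (distance of thin_pin from where it was at the start of the episode above 0.02 m).
It fails at once if the specimen leaves its seat (distance between specimen and seat above 0.012 m).
It fails at once if the hex key, jar or gauge block is disturbed (moved more than 20 mm) (distance of any of hex_key, jar, gauge_block from where it was at the start of the episode above 0.02 m).
It also fails if it takes over 56 s, if anything falls off the work surface, if the arm or the gripper's body presses on something with over 40 N, if the wrist force passes 120 N, or if a joint passes its speed limit or range.

### The arm

A 6-joint arm with a two-finger parallel gripper is mounted at the origin on a cart in front of the work surface, level with it; the furniture and walls round the work are solid. World frame = base frame: x ahead of the robot, y to its left, z up, the work surface at z = 0. Lengths are in mm, angles in rad, forces in N, time in s.
With the tool pointing down it reaches from about 300 to 875 mm from the base axis. Payload 6.4 kg.
Tool frame: the origin (TCP) lies at the very end of the fingers, on their centre line; the grasp point (between the pads) lies 19 mm behind it; y points along the fingers, z is the direction in which the jaws open and shut, and the axes are right-handed (so a half turn about y gives the same grasp; the last joint's range is limited). The gripper opens to 88 mm and grips with 3 to 60 N. Pads are 18 mm wide; open, the fingers measure 123 mm over their backs; the gripper's body (75 mm by 187 mm) begins 45 mm behind the grasp point.
Start: joints at [-1.552, 0.181, 1.607, -0, 1.354, -0.206], TCP at [128.189, -560.543, 206.714] pointing down, gripper open.
Joint ranges: [-2.99, 2.99], [-0.89, 2.07], [0.3, 2.58], [-1.14, 4.28], [0, 2.63], [-3.12, 3.12]. Speed limits (rad/s): [2.57, 2.57, 3.01, 3.14, 3.14, 3.14].

### API

Orientations are given as a unit quaternion [w, x, y, z].
In Python, from bench import * gives the robot as it stands.
- The arm moves only by the shell command python3 -m jog 'ROWS'. ROWS is JSON, one flat list of numbers, 7 for each row, row after row: the closure, from 0 (fully open) to 1 (shut), then the shift along the tool's x, y, z in mm, then the turn, a rotation vector about the tool's x, y, z in rad. A call has 1 to 12 rows; each row is the pose to reach, as a shift and turn from the pose measured when the call began, along the tool's axes at that moment; what a row does not reach only later rows make up. A row lasts 1/12 s, in which the tool goes at most 41.7 mm and 7.16 degrees, less where a joint would pass 70% of its speed; a pose out of reach is approached as far as the arm can. A call with a gripper value outside its range is refused whole. The fingers move at their own pace and stop on an object; the grip force is fixed at half the most. Time passes only in rows, so rows that repeat a pose let the fingers close. It gives the time, the measured TCP pose, the force and the opening at its end, in the units of the state.
- get_obs(): the state, without advancing time (a new reading comes with each control period).
- capture(name): name is "scene" or "top"; returns a dict with "frame" (480x640x3 uint8, red, green, blue), "K" (3x3 intrinsics, pixels), "extrinsics" (4x4, takes a point from world to camera coordinates). Camera axes: x right, y up, looking along -z (the intrinsics and any distortion apply to the point x, -y, -z); pixel columns grow to the right and rows downward; lengths in mm; the calibration is good to about 2 mm. A picture is of the moment at which its call begins. There is no depth.
- close_job(): hands the job in, once; it reports no verdict.
The state is a dict: "clock": time; "q": joint angles; "qd": joint speeds; "joint_efforts": joint torques, N m; "tool_pos": TCP position; "tool_rot": TCP orientation; "ft_force": force on the tool from outside, world axes, zero at the start; "ft_torque": the same for the moment, N m; "grip_width": finger opening in mm.
Only numpy, scipy, OpenCV 4.12 (cv2) and the standard library are available. Lean on these libraries where they do the work, as an engineer would, in place of code of your own. Each camera call takes 0.05 s, during which the arm holds its last target. There are 200 camera calls.

## Working session

There is one attempt and no reset: what is moved stays moved. The work goes in short steps, Python scripts to look and compute and a shell command to move; the robot and the scene stay as the last step left them, time stands still between calls to the robot, and variables do not carry over. Pictures are saved under pics/ and viewed, about 8 in all and at most 12, crops included, and the job is handed in when it is done.

```bash
mkdir -p pics; ls
python3 - <<'E'
from bench import *
import cv2,numpy as np
o=get_obs();print({k:np.round(v,3).tolist() for k,v in o.items()})
for n in("scene","top"):
    c=capture(n);cv2.imwrite(f"pics/{n}0.png",c["frame"][:,:,::-1]);print(n,np.round(c["K"],1).tolist(),np.round(c["extrinsics"],4).tolist(),[k for k in c])
E
```

```text
pics
{'clock': 0.0, 'q': [-1.552, 0.182, 1.608, -0.0, 1.354, -0.206], 'qd': [0.0, -0.0, 0.001, 0.0, -0.0, 0.0], 'joint_efforts': [0.001, -43.387, -34.185, 0.07, 0.039, -0.0], 'tool_pos': [128.182, -559.946, 205.829], 'tool_rot': [0.079, -0.079, 0.703, -0.702], 'ft_force': [0.729, 0.185, 0.154], 'ft_torque': [0.003, -0.052, 0.04], 'grip_width': 88.256}
scene [[510.8, 0.0, 313.8], [0.0, 510.8, 232.4], [0.0, 0.0, 1.0]] [[-0.5629, -0.8264, 0.0168, 369.1926], [0.315, -0.1956, 0.9287, -235.9387], [-0.7642, 0.528, 0.3704, -546.371], [0.0, 0.0, 0.0, 1.0]] ['frame', 'K', 'extrinsics']
top [[491.2, 0.0, 317.2], [0.0, 491.2, 236.4], [0.0, 0.0, 1.0]] [[0.1441, -0.9895, -0.0037, 27.0376], [0.9675, 0.1401, 0.2107, -534.443], [-0.2079, -0.0339, 0.9776, -854.3959], [0.0, 0.0, 0.0, 1.0]] ['frame', 'K', 'extrinsics']
```

View pics/top0.png

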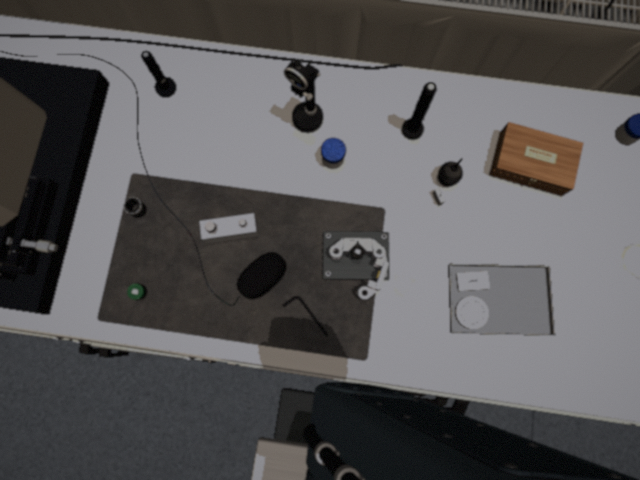

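View pics/scene0.png

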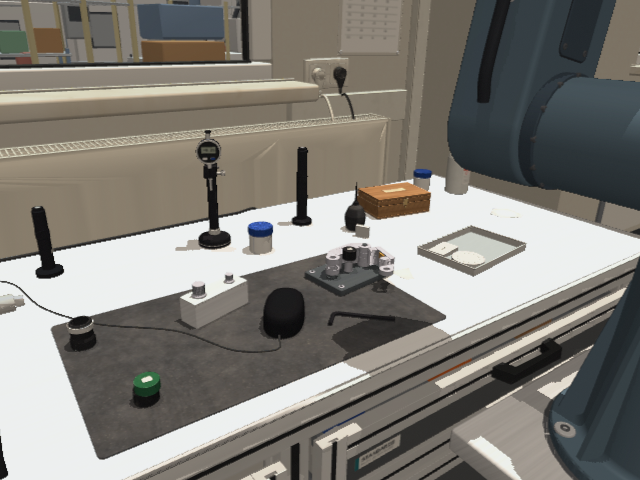

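The overview shows the clamp at top pixel (355,256) with its jaw open to the lower right. The pin block is at (228,227), with what looks like the thick pin in the left hole. I'll enlarge both.

```bash
cat > h.py <<'E'
from bench import *
import cv2,numpy as np
def cast(c,u,v,z):
    K,E=c["K"],c["extrinsics"];R,t=E[:3,:3],E[:3,3]
    d=np.linalg.solve(K,[u,v,1.]);d=R.T@(d*[1,-1,-1]);o=-R.T@t
    return o+d*(z-o[2])/d[2]
def proj(c,p):
    E=c["extrinsics"];q=(E[:3,:3]@np.asarray(p,float)+E[:3,3])*[1,-1,-1];q=c["K"]@q
    return q[:2]/q[2]
def crop(c,u,v,w,h,s):
    im=c["frame"][v:v+h,u:u+w,::-1]
    return cv2.resize(im,None,fx=s,fy=s,interpolation=cv2.INTER_CUBIC)
E
python3 - <<'E'
from h import *
c=capture("top");a=crop(c,310,220,90,90,6);b=crop(c,190,200,80,50,3)
im=np.zeros((540,800,3),np.uint8);im[:,:540]=a;im[:150,540:780]=b
d=capture("scene");s=crop(d,300,238,100,60,2.6);im[160:160+s.shape[0],540:800]=s[:, :260]
cv2.imwrite("pics/c1.png",im)
for n,p in dict(clamp=(355,256,12),blk=(228,227,40)).items():print(n,cast(c,*p))
E
```

```text
clamp [506.64496544  27.35678555  12.        ]
blk [522.33213418 274.58694675  40.        ]
```

View pics/c1.png

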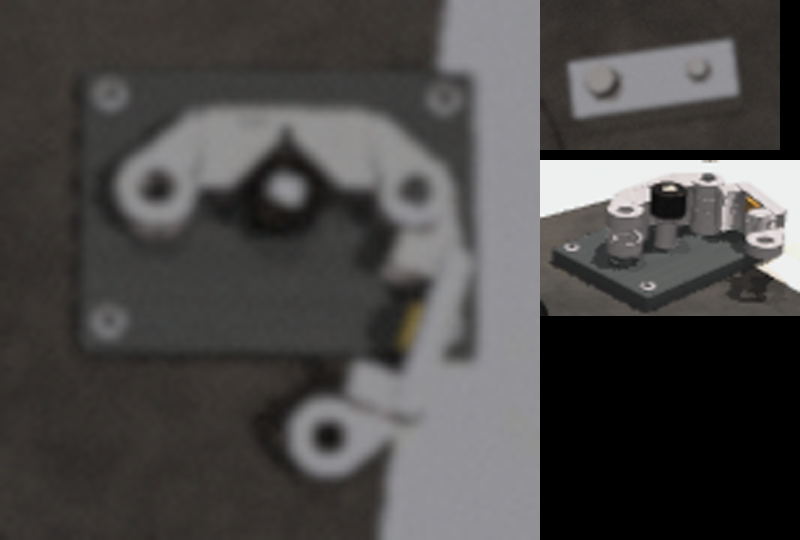

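```bash
cat > m.py <<'E'
from h import *
from scipy.spatial.transform import Rotation as Ro
if __name__=="__main__":
    c=capture("top")
    P=lambda x,y,z,o=(310,220),s=6:cast(c,o[0]+(x+.5)/s-.5,o[1]+(y+.5)/s-.5,z)
    lug=P(155,187,50);hin=P(415,188,50);spec=P(287,188,54)
    cor=[P(x,y,12) for x,y in((80,72),(475,72),(473,355),(80,355))]
    ml=P(328,435,40)
    print("lug",lug,"hin",hin,"spec",spec,"cornermean",np.mean(cor,0),"ml",ml)
    for i in range(4):print(np.round(cor[i],1),np.linalg.norm(cor[i]-cor[i-1]).round(1))
    d=lug-hin;print("d",np.linalg.norm(d),"yaw",np.arctan2(-d[0],d[1]))
    e=cor[0]-cor[1];print("yaw edge",np.arctan2(-e[0],e[1]));e=cor[3]-cor[2];print(np.arctan2(-e[0],e[1]))
    m=ml-hin;print("r",np.hypot(*m[:2]),"theta",np.arctan2(-m[0],m[1])-np.arctan2(-d[0],d[1]))
    q=lambda x,y,z:P(x-540,y,z,(190,200),3)
    print("thick",q(600,80,60),"thin",q(698,68,54));b=[q(x,y,40) for x,y in((568,62),(735,39),(740,94),(576,118))]
    print("blk",np.mean(b,0));e=b[0]-b[1];print(np.arctan2(-e[0],e[1]),np.linalg.norm(e))
    o=get_obs();R=Ro.from_quat(np.roll(o["tool_rot"],-1)).as_matrix();print(R.round(3))
E
python3 m.py
```

```text
lug [504.28791551  66.46166105  50.        ] hin [515.52116364 -13.21584076  50.        ] spec [509.06169887  26.19026924  54.        ] cornermean [508.94151592  26.20673475  12.        ] ml [437.00173529   3.17682851  40.        ]
[545.6  95.5  12. ] 92.5
[564.  -31.6  12. ] 128.5
[472.  -41.5  12. ] 92.5
[454.   82.4  12. ] 125.3
d 80.46545941124567 yaw 0.1400608362210564
yaw edge 0.14382151956848124
0.14418547057870132
r 80.2123446469629 theta 1.2249195825316344
thick [514.58239016 304.1203372   60.        ] thin [532.14375708 246.50415797  54.        ]
blk [524.80551291 275.13341671  40.        ]
0.2855733044063475 106.7985865781978
[[-0.975 -0.     0.223]
 [-0.223  0.001 -0.975]
 [-0.    -1.    -0.001]]
```

```bash
cat > g.py <<'E'
import sys
from h import *
from scipy.spatial.transform import Rotation as Ro
C=np.array([509,26.3]);YAW=.142;HIN=C+[40*np.sin(YAW),-40*np.cos(YAW)]
def state():
    o=get_obs();R=Ro.from_quat(np.roll(o["tool_rot"],-1));return o,R
def shift(x,y,z,h):  # target TCP, heading of tool z, tool down -> shift, rotvec
    o,R=state();x_=np.array([np.sin(h),-np.cos(h),0]);z_=np.array([np.cos(h),np.sin(h),0])
    T=Ro.from_matrix(np.c_[x_,[0,0,-1],z_])
    return np.r_[R.inv().apply(np.array([x,y,z])-o["tool_pos"]),(R.inv()*T).as_rotvec()]
def jawpt(th,X,Y):
    a=YAW+th;return HIN+[np.cos(a)*X-np.sin(a)*Y,np.sin(a)*X+np.cos(a)*Y]
def pr(*p):
    s=shift(*p);print(np.round(s[:3],1).tolist(),np.round(s[3:],3).tolist())
if __name__=="__main__":
    o,R=state();print(round(o["clock"],2),np.round(o["q"],2),np.round(o["tool_pos"],1),"F",np.round(o["ft_force"],1),"w",round(o["grip_width"],1),"h",np.arctan2(R.as_matrix()[1,2],R.as_matrix()[0,2]).round(3))
    if len(sys.argv)>1:pr(*map(float,sys.argv[1:5]))
E
python3 g.py 445.5 -61.8 150 1.367
```

```text
0.25 [-1.55  0.18  1.61  0.    1.35 -0.21] [ 128.2 -560.3  206.3] F [-0.3 -0.5 -0.2] w 88.2 h -1.346
[-420.4, 56.7, -415.1] [0.0, -2.713, -0.001]
```

```bash
python3 -m jog '[1,-35,0,-35,0,-0.12,0, 1,-70,0,-70,0,-0.24,0, 1,-105,0,-105,0,-0.36,0, 1,-140,0,-140,0,-0.48,0, 1,-175,0,-175,0,-0.6,0, 1,-210,0,-208,0,-0.72,0, 1,-245,0,-242,0,-0.84,0, 1,-280,0,-277,0,-0.96,0, 1,-315,0,-311,0,-1.08,0, 1,-350,10,-346,0,-1.2,0, 1,-385,20,-380,0,-1.32,0, 1,-410,30,-405,0,-1.44,0]'; python3 g.py 445.5 -61.8 100 1.367
```

```text
clock: 1.25
tool_pos: [396.9, -137.9, 191.0]
tool_rot: [0.525, -0.524, 0.474, -0.475]
ft_force: [0.9, -0.5, 0.4]
grip_width: 10.4
1.25 [-0.62 -0.17  1.99  0.    1.32 -0.72] [ 396.9 -137.9  191. ] F [ 0.9 -0.5  0.4] w 10.4 h 0.1
[-70.9, 91.0, 55.8] [-0.001, -1.267, 0.002]
```

```bash
python3 -m jog '[1,-7,8,6,0,-0.115,0, 1,-14,16,11,0,-0.23,0, 1,-21,24,17,0,-0.345,0, 1,-28,32,22,0,-0.46,0, 1,-35,40,28,0,-0.575,0, 1,-42,48,33,0,-0.69,0, 1,-49,56,39,0,-0.805,0, 1,-56,64,45,0,-0.92,0, 1,-63,72,50,0,-1.035,0, 1,-71,80,56,0,-1.15,0, 1,-71,91,56,0,-1.267,0, 1,-71,91,56,0,-1.267,0]'; python3 g.py 445.5 -61.8 28 1.367
```

```text
clock: 2.25
tool_pos: [444.5, -60.8, 98.2]
tool_rot: [0.704, -0.703, 0.071, -0.07]
ft_force: [-0.4, -0.7, 0.2]
grip_width: -0.1
2.25 [-0.4   0.03  2.01  0.    1.1  -1.77] [444.5 -60.8  98.2] F [-0.4 -0.7  0.2] w -0.1 h 1.372
[1.3, 70.2, -0.9] [-0.001, 0.005, -0.001]
```

```bash
python3 -m jog '[1,0,25,0,0,0,0, 1,1,50,0,0,0,0, 1,1,70,0,0,0,0, 1,1,70,0,0,0,0]'
python3 - <<'E'
from h import *
d=capture("scene");a=crop(d,270,190,160,130,5)
cv2.imwrite("pics/c2.png",cv2.resize(a,(720,585)))
E
python3 - <<'E'
from g import *
pr(*jawpt(1.225,-24-17.5-2,58),28,1.367)
for k in range(1,13):
    th=1.225-k*.1; p=jawpt(max(th,0),-41.5,58); pr(*p,28,YAW+max(th,0))
E
```

```text
clock: 2.58
tool_pos: [442.5, -60.0, 25.3]
tool_rot: [0.704, -0.703, 0.074, -0.069]
ft_force: [-0.8, 0.7, 0.4]
grip_width: 0.6
[2.0, -0.9, 17.0] [-0.001, 0.002, -0.006]
[-1.8, -0.8, 25.0] [-0.001, 0.102, -0.006]
[-5.1, -0.8, 31.4] [-0.001, 0.202, -0.006]
[-7.6, -0.8, 38.0] [-0.0, 0.302, -0.006]
[-9.5, -0.8, 44.9] [-0.0, 0.402, -0.006]
[-10.7, -0.8, 51.9] [0.0, 0.502, -0.006]
[-11.2, -0.7, 59.0] [0.0, 0.602, -0.006]
[-11.0, -0.7, 66.1] [0.001, 0.702, -0.006]
[-10.1, -0.7, 73.2] [0.001, 0.802, -0.006]
[-8.4, -0.7, 80.2] [0.001, 0.902, -0.006]
[-6.1, -0.7, 86.9] [0.002, 1.002, -0.006]
[-3.2, -0.7, 93.4] [0.002, 1.102, -0.006]
[0.5, -0.8, 99.5] [0.002, 1.202, -0.006]
```

View pics/c2.png

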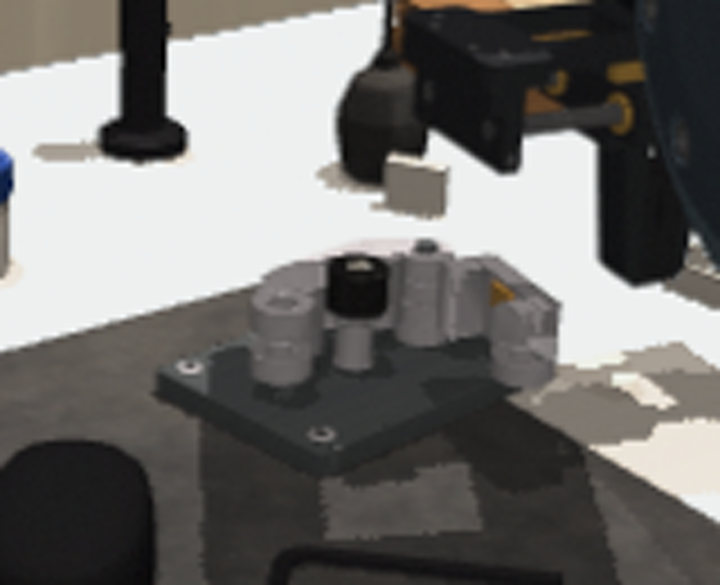

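The closed fingers, at crop (640,210), stand clear beside the jaw's outer face. Next I sweep the jaw round.

```bash
python3 -m jog '[1,1,0,9,0,0,0, 1,2,0,17,0,0,0, 1,-2,0,25,0,0.1,0, 1,-5,0,31.5,0,0.2,0, 1,-7.5,0,38,0,0.3,0, 1,-9.5,0,45,0,0.4,0, 1,-10.7,0,52,0,0.5,0, 1,-11.2,0,59,0,0.6,0, 1,-11,0,66,0,0.7,0, 1,-10,0,73,0,0.8,0, 1,-8.4,0,80,0,0.9,0, 1,-6,0,87,0,1.0,0]'
python3 - <<'E'
from g import *
for th in(.15,.08,.03,.0,-.03,-.06):
    p=jawpt(th,-41.5,58); pr(*p,28,YAW+max(th,0))
E
```

```text
clock: 3.63
tool_pos: [456.6, 27.0, 28.9]
tool_rot: [0.582, -0.582, 0.403, -0.4]
ft_force: [-0.3, -0.2, -0.1]
grip_width: 0.3
[-2.5, 0.9, 2.7] [0.002, 0.071, -0.003]
[-5.0, 0.9, 7.1] [0.002, 0.141, -0.003]
[-6.5, 0.9, 10.3] [0.002, 0.191, -0.003]
[-7.4, 0.9, 12.2] [0.002, 0.221, -0.003]
[-8.2, 0.9, 14.2] [0.002, 0.221, -0.003]
[-8.9, 0.9, 16.2] [0.002, 0.221, -0.003]
```

```bash
python3 -m jog '[1,-2.5,0,3,0,0.07,0, 1,-5,0,7,0,0.14,0, 1,-6.5,0,10,0,0.19,0, 1,-7.4,0,12,0,0.22,0, 1,-7.4,0,12,0,0.22,0]'
python3 - <<'E'
from g import *
c=capture("top");a=crop(c,310,220,90,90,6);cv2.imwrite("pics/c3.png",a)
for th in(0,-.03,-.06,-.1):
    p=jawpt(th,-41.5,58); pr(*p,28,YAW+max(th,0))
E
```

```text
clock: 4.05
tool_pos: [466.8, 39.0, 30.6]
tool_rot: [0.535, -0.534, 0.463, -0.463]
ft_force: [0.3, -0.8, 0.3]
grip_width: 0.3
[0.4, 2.3, -1.1] [-0.0, 0.003, -0.002]
[-0.8, 2.3, 0.7] [-0.0, 0.003, -0.002]
[-1.9, 2.3, 2.5] [-0.0, 0.003, -0.002]
[-3.4, 2.3, 4.9] [-0.0, 0.003, -0.002]
```

View pics/c3.png

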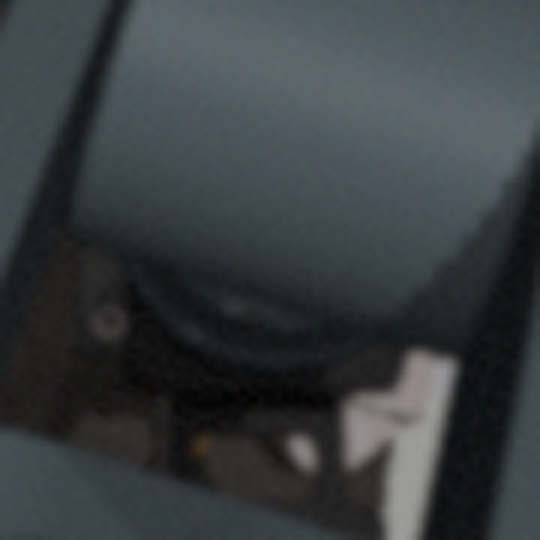

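The arm hides the clamp in this view, so I'll press on and go by the force reading.

```bash
python3 -m jog '[1,-1,2,1.5,0,0,0, 1,-1,2,3,0,0,0, 1,-1,2,3,0,0,0]'; python3 -m jog '[1,0,0,1.5,0,0,0, 1,0,0,3,0,0,0,1,0,0,3,0,0,0]'
```

```text
clock: 4.35
tool_pos: [469.7, 40.4, 28.7]
tool_rot: [0.536, -0.534, 0.463, -0.462]
ft_force: [-0.2, -0.0, 0.2]
grip_width: 0.4
clock: 4.6
tool_pos: [473.1, 40.7, 28.8]
tool_rot: [0.536, -0.534, 0.463, -0.462]
ft_force: [-0.5, -0.4, -0.0]
grip_width: 0.7
```

Run:
```python
from h import *
d=capture("scene");a=crop(d,270,190,160,130,4)
cv2.imwrite("pics/c4.png",a)
```

```text
(no output)
```

View pics/c4.png

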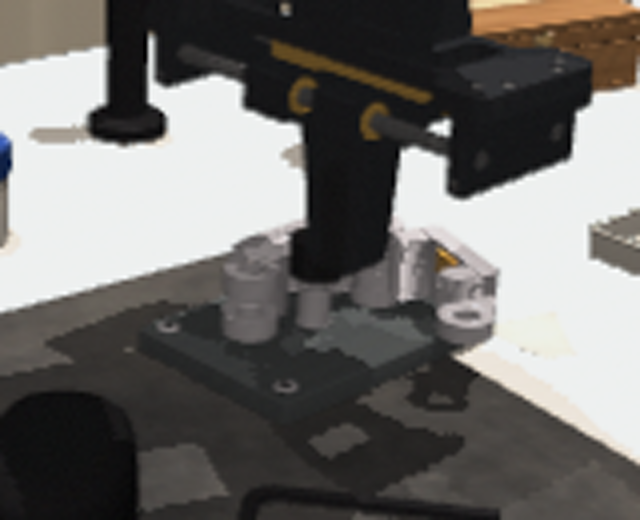

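Run:
```python
from g import *
d=capture("scene");E=d["extrinsics"];print("cam",-E[:3,:3].T@E[:3,3]);c=capture("top");E=c["extrinsics"];print("cam",-E[:3,:3].T@E[:3,3])
for n,p in dict(tipnow=(473,40.7,28.8),tipc2=(442.5,-60,25.3),lug=(504.3,66.4,50),hin=(515.5,-13,50),spec=(509,26,54),movlug=(437,3.2,40)).items():print(n,proj(d,p),proj(c,p))
```

```text
cam [-135.3989894   547.43892474  415.2941646 ]
cam [335.49005256  72.66719421 947.90219322]
tipnow [354.50259837 272.12976179] [346.32676679 270.88463874]
tipc2 [409.61759601 266.90741364] [397.41099385 294.81539727]
lug [331.99157735 257.75374185] [335.45043714 250.74835191]
hin [363.6267542  245.88750466] [378.63315544 250.91135711]
spec [348.9728139  249.67159813] [357.51452955 250.96367595]
movlug [385.48212802 268.89122084] [364.23741435 292.082457  ]
```

The jaw hasn't moved. The fingertip appears about 14 px (roughly 25–30 mm) higher in the image than the reported TCP projects to, so the fingers passed over the jaw. I'll go back to the starting side and measure this offset there.

```bash
python3 g.py 445.5 -61.8 68 1.367;  python3 -m jog '[1,0,-20,0,0,0,0, 1,0,-40,0,0,0,0]'; python3 g.py 445.5 -70 68 1.367
```

```text
4.75 [-0.17  0.21  1.98  0.    0.95 -0.31] [472.6  40.7  28.6] F [ 0.1 -0.5  0.4] w 0.2 h 0.145
[97.5, -39.6, -41.6] [-0.002, -1.222, -0.001]
clock: 4.92
tool_pos: [471.0, 40.8, 67.8]
tool_rot: [-0.535, 0.535, -0.464, 0.461]
ft_force: [0.3, -0.1, -0.2]
grip_width: 0.2
4.92 [-0.17  0.14  1.97  0.    1.04 -0.31] [471.   40.8  67.8] F [ 0.3 -0.1 -0.2] w 0.2 h 0.145
[106.0, -0.3, -41.2] [0.001, -1.222, -0.004]
```

```bash
python3 -m jog '[1,9,0,-4,0,-0.11,0, 1,18,0,-8,0,-0.22,0, 1,27,0,-12,0,-0.33,0, 1,37,0,-15,0,-0.44,0, 1,47,0,-18,0,-0.55,0, 1,57,0,-22,0,-0.66,0, 1,67,0,-26,0,-0.77,0, 1,77,0,-30,0,-0.88,0, 1,87,0,-34,0,-0.99,0, 1,97,0,-38,0,-1.1,0, 1,106,0,-41,0,-1.22,0, 1,106,0,-41,0,-1.22,0]'; python3 -m jog '[1,0,18,0,0,0,0, 1,0,38,0,0,0,0, 1,0,38,0,0,0,0, 1,0,38,0,0,0,0]';python3 - <<'E'
from g import *
o,R=state();d=capture("scene");p=o["tool_pos"];x=R.as_matrix()
a=crop(d,350,190,110,100,5)
def dot(q,col):
    u=proj(d,q);u=((u-[350,190])*5).astype(int);cv2.circle(a,tuple(int(v) for v in u),3,col,-1)
for s in(-9,9):
    for t in(-17.5,17.5):
        dot(p+x[:,0]*s+x[:,2]*t,(0,0,255));dot(p+x[:,0]*s+x[:,2]*t+[0,0,30],(0,255,0))
cv2.imwrite("pics/c5.png",a);print(p,o["q"])
E
```

```text
clock: 5.92
tool_pos: [445.6, -71.3, 67.7]
tool_rot: [0.704, -0.703, 0.073, -0.07]
ft_force: [0.4, -0.2, -0.5]
grip_width: 0.4
clock: 6.25
tool_pos: [444.4, -70.3, 29.0]
tool_rot: [0.704, -0.702, 0.075, -0.07]
ft_force: [0.6, -0.1, 0.1]
grip_width: 0.3
[444.40227445 -70.34629935  29.03926569] [-4.22251959e-01  1.65158607e-01  2.03818630e+00  5.58084077e-04
  9.44809418e-01 -1.78795224e+00]
```

View pics/c5.png

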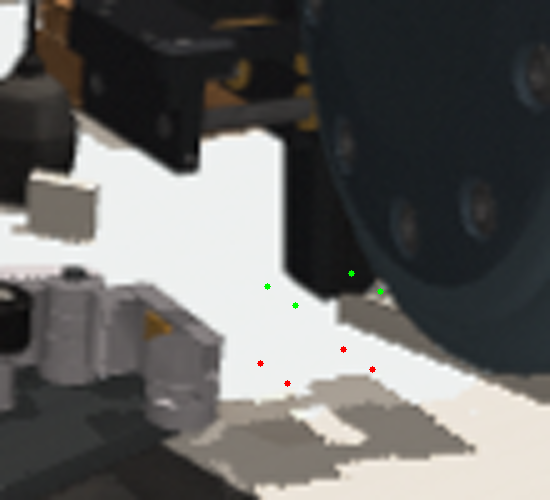

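The finger's lower end sits about 33 mm above the reported TCP (green dots are TCP+30) and about 4 mm sideways. I'll lower the tool to match and sweep again, watching the force.

```bash
python3 -m jog '[1,0,10,0,0,0,0, 1,0,20,0,0,0,0,1,0,26,0,0,0,0]';python3 -m jog '[1,0,4,0,0,0,0, 1,0,8,0,0,0,0,1,0,8,0,0,0,0]'
python3 - <<'E'
from g import *
pr(*jawpt(1.225,-24-17.5-2,58),-4,1.367)
for k in range(1,13):
    th=1.225-k*.1; p=jawpt(max(th,0),-41.5,58); pr(*p,-4,YAW+max(th,0))
E
```

```text
clock: 6.55
tool_pos: [445.2, -70.5, 3.2]
tool_rot: [0.704, -0.703, 0.074, -0.071]
ft_force: [-0.4, 0.2, -0.3]
grip_width: 0.5
clock: 6.8
tool_pos: [444.5, -70.2, -5.7]
tool_rot: [0.704, -0.703, 0.074, -0.07]
ft_force: [-0.2, -0.5, -0.0]
grip_width: 0.5
[-0.8, -1.7, 26.5] [-0.002, -0.001, -0.006]
[-4.7, -1.6, 34.4] [-0.001, 0.099, -0.006]
[-7.9, -1.6, 40.8] [-0.001, 0.199, -0.006]
[-10.5, -1.6, 47.4] [-0.001, 0.299, -0.006]
[-12.4, -1.6, 54.3] [-0.001, 0.399, -0.006]
[-13.7, -1.5, 61.3] [-0.0, 0.499, -0.006]
[-14.2, -1.5, 68.4] [0.0, 0.599, -0.006]
[-14.0, -1.5, 75.6] [0.0, 0.699, -0.006]
[-13.1, -1.5, 82.6] [0.001, 0.799, -0.006]
[-11.5, -1.5, 89.6] [0.001, 0.899, -0.006]
[-9.2, -1.5, 96.3] [0.001, 0.999, -0.006]
[-6.2, -1.5, 102.8] [0.002, 1.099, -0.006]
[-2.6, -1.5, 109.0] [0.002, 1.199, -0.006]
```

```bash
python3 -m jog '[1,0,-1,14,0,0,0, 1,-1,-1,26,0,0,0, 1,-4.7,-1,34,0,0.1,0, 1,-8,-1,41,0,0.2,0, 1,-10.5,-1,47,0,0.3,0, 1,-12.4,-1,54,0,0.4,0, 1,-13.7,-1,61,0,0.5,0, 1,-14.2,-1,68,0,0.6,0, 1,-14,-1,75.5,0,0.7,0, 1,-13,-1,82.5,0,0.8,0, 1,-11.5,-1,89.5,0,0.9,0, 1,-9.2,-1,96,0,1.0,0]'
python3 - <<'E'
from g import *
d=capture("scene");a=crop(d,290,200,120,90,5)
cv2.imwrite("pics/c6.png",a)
for th in(.15,.08,.03,.0,-.03,-.06):
    p=jawpt(th,-41.5,58); pr(*p,-4,YAW+max(th,0))
E
```

```text
clock: 7.8
tool_pos: [454.7, 26.0, -4.4]
tool_rot: [-0.581, 0.582, -0.405, 0.4]
ft_force: [-1.4, -0.5, 2.4]
grip_width: 0.4
[-2.5, -0.3, 3.8] [0.004, 0.063, -0.005]
[-5.0, -0.3, 8.2] [0.004, 0.133, -0.004]
[-6.6, -0.3, 11.3] [0.004, 0.183, -0.004]
[-7.5, -0.3, 13.3] [0.004, 0.213, -0.004]
[-8.3, -0.3, 15.3] [0.004, 0.213, -0.004]
[-9.1, -0.3, 17.3] [0.004, 0.213, -0.004]
```

View pics/c6.png

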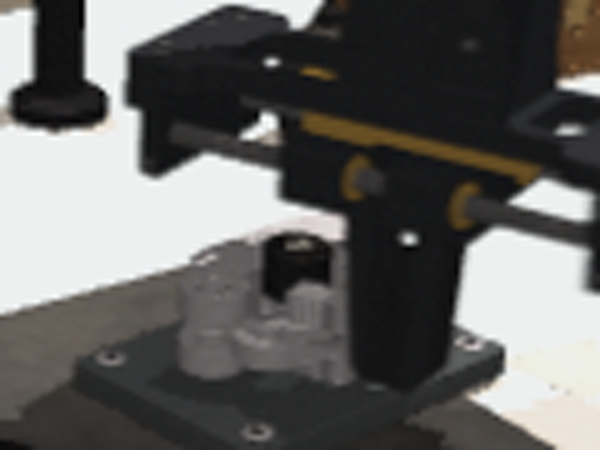

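The jaw has followed the finger and is almost shut; its lug, at crop (265,340), is entering the fork. I'll press it home.

```bash
python3 -m jog '[1,-2.5,-2,4,0,0.06,0, 1,-5,-2,8,0,0.13,0, 1,-6.6,-2,11,0,0.18,0, 1,-7.5,-2,13,0,0.21,0, 1,-7.5,-2,13,0,0.21,0]'; python3 -m jog '[1,0,0,1.5,0,0,0, 1,0,0,2,0,0,0]';python3 g.py
```

```text
clock: 8.27
tool_pos: [465.0, 38.3, -2.3]
tool_rot: [-0.535, 0.536, -0.464, 0.46]
ft_force: [-1.0, 0.6, 0.5]
grip_width: 0.3
clock: 8.43
tool_pos: [466.4, 38.7, -2.4]
tool_rot: [-0.535, 0.536, -0.464, 0.459]
ft_force: [-2.7, 0.8, 1.0]
grip_width: 0.6
8.43 [-0.17  0.27  2.    0.    0.88 -0.32] [466.4  38.7  -2.4] F [-2.7  0.8  1. ] w 0.6 h 0.148
```

```bash
python3 -m jog '[1,0,0,1.5,0,0,0, 1,0,0,2,0,0,0]';python3 -m jog '[1,0,0,1.5,0,0,0, 1,0,0,2,0,0,0]'
```

```text
clock: 8.6
tool_pos: [467.6, 39.2, -2.7]
tool_rot: [-0.535, 0.537, -0.465, 0.458]
ft_force: [-4.4, 1.6, 3.2]
grip_width: 0.5
clock: 8.77
tool_pos: [468.0, 39.5, -2.9]
tool_rot: [-0.534, 0.538, -0.465, 0.457]
ft_force: [-9.8, -0.6, 9.2]
grip_width: 0.3
```

```bash
python3 -m jog '[1,0,0,1,0,0,0, 1,0,0,1,0,0,0, 1,0,0,1,0,0,0]'; python3 g.py; python3 -m jog '[1,0,0,-6,0,0,0, 1,0,-5,-20,0,0,0, 1,0,-40,-30,0,0,0, 1,0,-80,-30,0,0,0, 0,0,-110,-30,0,0,0]'; python3 g.py 514.6 304 120 0.2856
```

```text
clock: 9.02
tool_pos: [467.8, 39.4, -2.9]
tool_rot: [-0.534, 0.539, -0.466, 0.456]
ft_force: [-7.8, -0.3, 6.3]
grip_width: 0.5
9.02 [-0.17  0.27  1.99  0.    0.89 -0.32] [467.8  39.4  -2.9] F [-7.8 -0.3  6.3] w 0.5 h 0.151
clock: 9.43
tool_pos: [439.9, 34.1, 109.6]
tool_rot: [-0.534, 0.538, -0.465, 0.457]
ft_force: [0.6, -0.0, 0.0]
grip_width: 5.4
9.43 [-0.19  0.    2.01  0.    1.14 -0.35] [439.9  34.1 109.6] F [ 0.6 -0.   0. ] w 5.4 h 0.151
[-255.6, -10.4, 114.3] [0.012, -0.135, -0.006]
```

```bash
python3 -m jog '[0,-35,-2,16,0,-0.02,0, 0,-70,-4,32,0,-0.04,0, 0,-105,-6,48,0,-0.06,0, 0,-140,-8,64,0,-0.08,0, 0,-175,-9,80,0,-0.1,0, 0,-210,-10,95,0.01,-0.12,0, 0,-240,-10,107,0.01,-0.135,0, 0,-256,-10,114,0.012,-0.135,-0.006, 0,-256,-10,114,0.012,-0.135,-0.006, 0,-256,-10,114,0.012,-0.135,-0.006]'
python3 - <<'E'
from g import *
o,R=state();p=o["tool_pos"];x=R.as_matrix();d=capture("scene");c=capture("top")
u0,v0=120,130;a=crop(d,u0,v0,200,150,3.5)
def dot(c,a,q,col,u0,v0,s):
    u=(proj(c,q)-[u0,v0])*s;cv2.circle(a,tuple(int(v) for v in u),3,col,-1)
w=o["grip_width"]/2
for s in(-9,9):
    for t in(-w,w):
        dot(d,a,p+x[:,0]*s+x[:,2]*t,(0,0,255),u0,v0,3.5);dot(d,a,p+x[:,0]*s+x[:,2]*t+[0,0,33],(0,255,0),u0,v0,3.5)
cv2.imwrite("pics/c7.png",a);print(a.shape,o["clock"],p,w)
E
```

```text
clock: 10.27
tool_pos: [514.2, 304.7, 119.4]
tool_rot: [0.567, -0.566, 0.423, -0.423]
ft_force: [-0.2, -0.6, -0.1]
grip_width: 71.7
(525, 700, 3) 10.2667 [514.23767091 304.71313412 119.42347541] 35.856469710411666
```

View pics/c7.png

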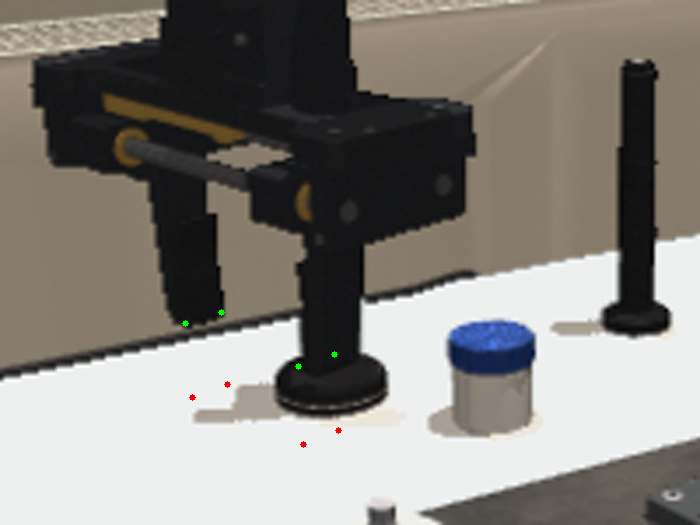

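```bash
python3 g.py 515.2 304 15 0.142
```

```text
10.37 [ 0.33  0.32  1.62 -0.    1.2   0.05] [514.1 303.2 119.4] F [-0.4 -0.5 -0.2] w 79.7 h 0.286
[-0.4, 104.4, 1.3] [0.0, 0.144, 0.0]
```

```bash
python3 -m jog '[0,0,15,1,0,0.07,0, 0,0,35,1,0,0.144,0, 0,0,55,1,0,0.144,0, 0,0,65,1,0,0.144,0, 0,0,75,1,0,0.144,0, 0,0,82,1,0,0.144,0, 0,0,82,1,0,0.144,0]';python3 - <<'E'
from g import *
d=capture("scene");a=crop(d,150,200,130,110,6)
cv2.imwrite("pics/c8.png",a)
o,R=state();x=R.as_matrix();p=o["tool_pos"];print(p,o["ft_force"])
for dz in(0,33):print([np.round((proj(d,p+x[:,2]*s*o["grip_width"]/2+[0,0,dz])-[150,200])*6) for s in(-1,0,1)])
print("pin top pred",(proj(d,(515.2,304,60))-[150,200])*6)
E
python3 g.py 515.2 304 15 0.142
```

```text
clock: 10.95
tool_pos: [514.4, 302.7, 36.3]
tool_rot: [-0.533, 0.535, -0.464, 0.463]
ft_force: [-0.2, -0.5, -0.8]
grip_width: 88.1
[514.93246838 303.06484266  37.18454643] [ 0.05848435 -0.08909676 -0.39748601]
[array([396., 656.]), array([301., 588.]), array([212., 525.])]
[array([389., 534.]), array([292., 470.]), array([202., 411.])]
pin top pred [290.59382029 507.48709288]
11.0 [ 0.33  0.43  1.66 -0.    1.05  0.19] [514.9 303.1  37.2] F [ 0.1 -0.1 -0.4] w 88.0 h 0.141
[-0.9, 22.2, 0.4] [0.001, -0.001, 0.0]
```

View pics/c8.png

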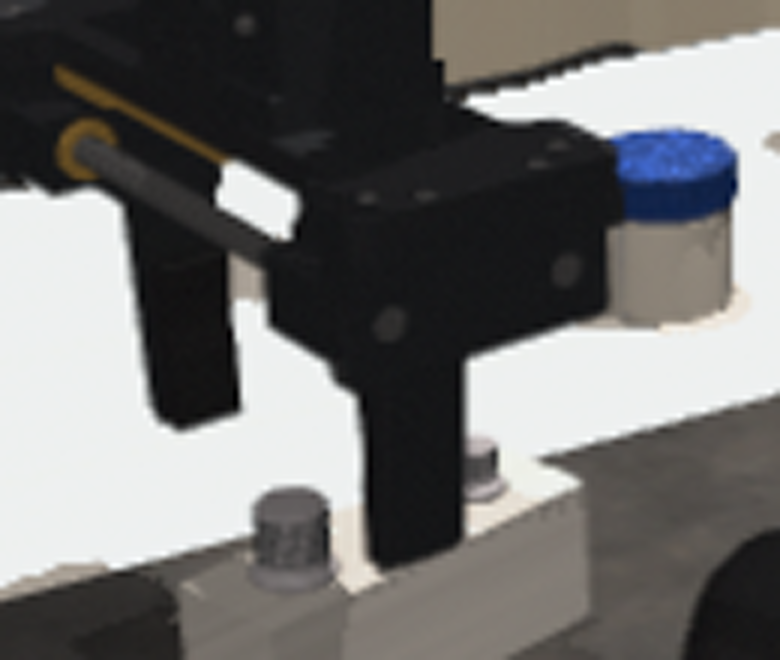

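The fingertips (crop (212,419) and (405,543)) agree with TCP+31 mm. Their midpoint is about 3 px right of the pin axis (crop (292,498)). I'll correct by about (+2,+4) mm, descend and close.

```bash
python3 -m jog '[0,-3,6,2,0,0,0, 0,-5,12,2,0,0,0, 0,-5,18,2,0,0,0, 0,-5,21,2,0,0,0, 0,-5,21,2,0,0,0]'; python3 -m jog '[1,0,0,0,0,0,0, 1,0,0,0,0,0,0, 1,0,0,0,0,0,0, 1,0,0,0,0,0,0, 1,0,0,0,0,0,0,1,0,0,0,0,0,0, 1,0,0,0,0,0,0, 1,0,0,0,0,0,0, 1,0,0,0,0,0,0, 1,0,0,0,0,0,0,1,0,0,0,0,0,0]'; python3 g.py
```

```text
clock: 11.42
tool_pos: [515.4, 308.2, 15.1]
tool_rot: [-0.533, 0.535, -0.464, 0.463]
ft_force: [-0.3, -0.9, -0.3]
grip_width: 88.1
clock: 12.33
tool_pos: [515.4, 308.2, 15.1]
tool_rot: [-0.533, 0.535, -0.464, 0.463]
ft_force: [-0.3, -0.2, 1.4]
grip_width: 16.9
12.33 [ 0.34  0.47  1.66 -0.    1.01  0.2 ] [515.4 308.2  15.1] F [-0.3 -0.2  1.4] w 16.9 h 0.142
```

```bash
python3 -m jog '[1,0,0,0,0,0,0, 1,0,0,0,0,0,0, 1,0,0,0,0,0,0, 1,0,0,0,0,0,0]'
python3 - <<'E'
from h import *
c=capture("top");d=capture("scene")
im=np.zeros((440,800,3),np.uint8);im[:,:400]=crop(c,170,185,100,110,4);im[:,400:]=crop(d,160,210,100,110,4)
cv2.imwrite("pics/c9.png",im)
E
```

```text
clock: 12.67
tool_pos: [515.4, 308.2, 15.1]
tool_rot: [-0.533, 0.535, -0.464, 0.463]
ft_force: [-0.1, -0.0, 1.4]
grip_width: 16.3
```

View pics/c9.png

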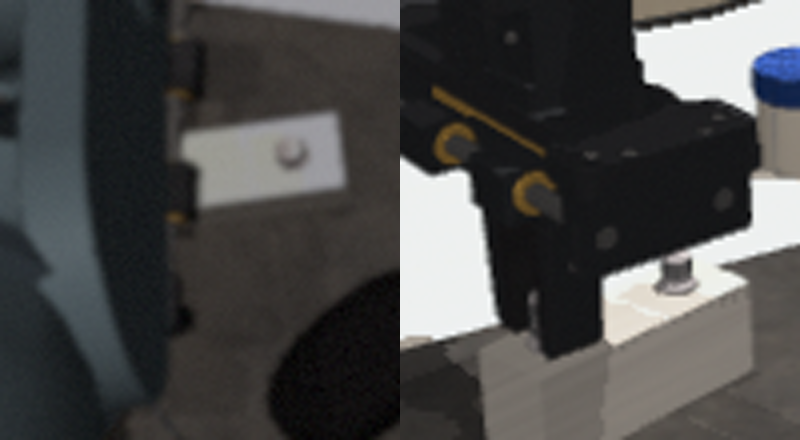

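The pin head sits between the pads and there is no side load. The opening reads 16–17 mm, slightly under the head's 18 mm. I'll lift and carry it over the lugs.

```bash
python3 -m jog '[1,0,-8,0,0,0,0, 1,0,-18,0,0,0,0, 1,0,-32,0,0,0,0, 1,0,-46,0,0,0,0, 1,0,-60,0,0,0,0, 1,0,-75,0,0,0,0, 1,0,-75,0,0,0,0]'; python3 g.py 504 70.4 90 0.142
```

```text
clock: 13.35
tool_pos: [517.8, 309.2, 94.5]
tool_rot: [0.535, -0.533, 0.463, -0.464]
ft_force: [0.7, 0.5, 0.0]
grip_width: 16.4
13.35 [ 0.34  0.36  1.63 -0.    1.15  0.2 ] [517.8 309.2  94.5] F [0.7 0.5 0. ] w 16.4 h 0.142
[234.5, 4.2, -47.5] [-0.003, -0.0, -0.001]
```

```bash
python3 -m jog '[1,20,0,-4,0,0,0, 1,45,0,-9,0,0,0, 1,72,1,-14,0,0,0, 1,100,1,-20,0,0,0, 1,128,2,-26,0,0,0, 1,156,3,-32,0,0,0, 1,184,4,-37,0,0,0, 1,208,4,-42,0,0,0, 1,226,4,-46,0,0,0, 1,234,4,-47.5,0,0,0, 1,234.5,4,-47.5,0,0,0, 1,234.5,4,-47.5,0,0,0]'; python3 g.py 504 70.4 90 0.142
python3 - <<'E'
from g import *
c=capture("top");d=capture("scene");cv2.imwrite("pics/t10.png",c["frame"][:,:,::-1]);cv2.imwrite("pics/s10.png",d["frame"][:,:,::-1])
E
```

```text
clock: 14.35
tool_pos: [504.0, 70.6, 90.2]
tool_rot: [0.535, -0.533, 0.463, -0.464]
ft_force: [-0.3, -0.1, -0.5]
grip_width: 17.0
14.35 [-0.1   0.17  1.87  0.    1.09 -0.24] [504.   70.6  90.2] F [-0.3 -0.1 -0.5] w 17.0 h 0.141
[0.1, 0.2, -0.0] [-0.004, -0.001, -0.001]
```

```bash
python3 -m jog '[1,0,10,0,0,0,0, 1,0,18,0,0,0,0, 1,0,22,0,0,0,0, 1,0,22,0,0,0,0, 1,0,22,0,0,0,0]'
python3 - <<'E'
from g import *
o,R=state();p=o["tool_pos"];print(p);c=capture("top");d=capture("scene")
s=8;u0,v0=298,215;a=crop(d,u0,v0,70,70,s)
P=lambda c,q,u0,v0,s:tuple(int(v) for v in (proj(c,q)-[u0,v0]+.5)*s)
tz=4+p[2]-15.1;H=np.array([503.8,66.2])
print("tip z",tz)
an=np.linspace(0,2*np.pi,60)
def ring(r,z,col):
    for t in an:cv2.circle(a,P(d,(H[0]+r*np.cos(t),H[1]+r*np.sin(t),z),u0,v0,s),0,col,-1)
ring(5.5,50,(0,0,255));ring(12,50,(0,0,255));ring(4.7,tz+9,(0,255,0));ring(11,tz+36,(0,255,0));ring(11,tz+40,(0,255,0))
im=np.zeros((560,800,3),np.uint8);im[:,:560]=a;t=crop(c,305,215,80,80,3);im[:240,560:]=t
cv2.imwrite("pics/c10.png",im)
E
```

```text
clock: 14.87
tool_pos: [503.5, 71.7, 67.4]
tool_rot: [0.535, -0.534, 0.463, -0.463]
ft_force: [-0.0, 0.1, -0.9]
grip_width: 16.4
[503.45590681  71.67683365  67.37168884]
tip z 56.27168884374057
```

View pics/c10.png

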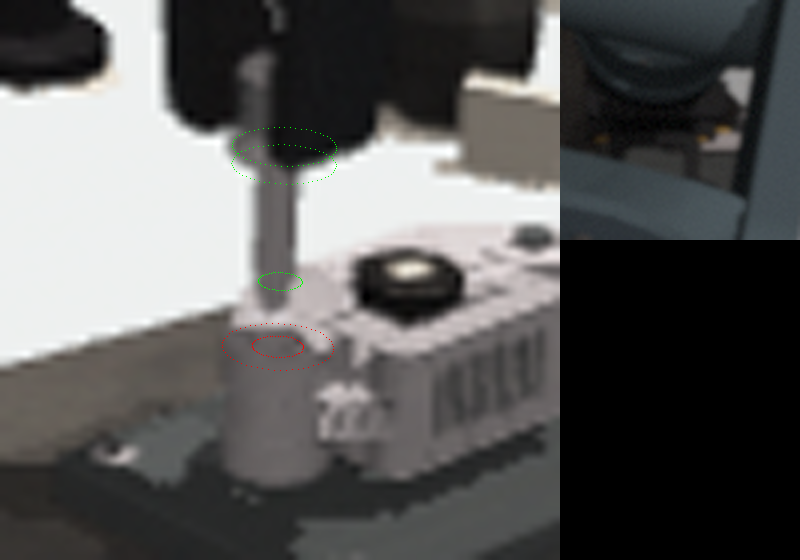

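The pin hangs upright over the lug. Its nose, at crop (275,305), lines up sideways with the hole at (277,346), the jaw is shut and the specimen is standing. That was my last view, so I'll insert by force feedback.

```bash
python3 -m jog '[1,0.5,4,0,0,0,0, 1,0.5,8,0,0,0,0, 1,0.5,11,0,0,0,0,1,0.5,11,0,0,0,0]'; python3 g.py 503.6 70.6 60 0.142
```

```text
clock: 15.3
tool_pos: [503.7, 70.9, 56.4]
tool_rot: [0.535, -0.533, 0.463, -0.463]
ft_force: [0.8, 0.1, -0.1]
grip_width: 16.5
15.3 [-0.1   0.23  1.89  0.    1.02 -0.24] [503.7  70.9  56.4] F [ 0.8  0.1 -0.1] w 16.5 h 0.143
[0.3, -3.6, -0.1] [-0.002, 0.001, -0.001]
```

```bash
python3 -m jog '[1,0,2,0,0,0,0, 1,0,4,0,0,0,0,1,0,4,0,0,0,0]';python3 -m jog '[1,0,2,0,0,0,0, 1,0,4,0,0,0,0,1,0,4,0,0,0,0]'
```

```text
clock: 15.55
tool_pos: [503.6, 70.8, 52.0]
tool_rot: [0.535, -0.534, 0.463, -0.463]
ft_force: [-0.6, -1.0, -1.1]
grip_width: 16.3
clock: 15.8
tool_pos: [503.6, 70.6, 47.7]
tool_rot: [0.535, -0.534, 0.463, -0.463]
ft_force: [0.2, -0.8, -1.9]
grip_width: 16.5
```

```bash
python3 -m jog '[1,0,2,0,0,0,0, 1,0,4,0,0,0,0,1,0,4,0,0,0,0]';python3 -m jog '[1,0,2,0,0,0,0, 1,0,4,0,0,0,0,1,0,4,0,0,0,0]'
```

```text
clock: 16.05
tool_pos: [503.6, 70.6, 43.4]
tool_rot: [0.535, -0.534, 0.463, -0.463]
ft_force: [-0.1, -1.9, -1.8]
grip_width: 16.3
clock: 16.3
tool_pos: [503.5, 70.5, 39.0]
tool_rot: [0.535, -0.534, 0.463, -0.463]
ft_force: [1.4, -1.4, -1.4]
grip_width: 16.2
```

```bash
python3 -m jog '[1,0.5,2,0,0,0,0, 1,0.5,4,0,0,0,0,1,0.5,4,0,0,0,0]';python3 -m jog '[1,0.3,2,0,0,0,0, 1,0.3,4,0,0,0,0,1,0.3,4,0,0,0,0]';python3 -m jog '[1,0,2,0,0,0,0, 1,0,3,0,0,0,0,1,0,3,0,0,0,0]'
```

```text
clock: 16.55
tool_pos: [503.5, 70.1, 34.6]
tool_rot: [0.535, -0.534, 0.463, -0.463]
ft_force: [1.1, -0.6, -1.6]
grip_width: 16.6
clock: 16.8
tool_pos: [503.4, 69.8, 30.2]
tool_rot: [0.535, -0.534, 0.463, -0.463]
ft_force: [1.0, -0.1, -1.0]
grip_width: 16.6
clock: 17.05
tool_pos: [503.4, 69.8, 27.0]
tool_rot: [0.535, -0.534, 0.463, -0.463]
ft_force: [0.7, -0.3, -1.8]
grip_width: 16.3
```

```bash
python3 -m jog '[1,0,1.5,0,0,0,0, 1,0,1.5,0,0,0,0]';python3 -m jog '[1,0,1.5,0,0,0,0, 1,0,1.5,0,0,0,0]';python3 -m jog '[1,0,1,0,0,0,0, 1,0,1,0,0,0,0]'
```

```text
clock: 17.22
tool_pos: [503.5, 69.8, 25.3]
tool_rot: [0.535, -0.534, 0.463, -0.463]
ft_force: [2.4, -0.6, -2.1]
grip_width: 16.6
clock: 17.38
tool_pos: [503.7, 69.8, 25.0]
tool_rot: [0.535, -0.534, 0.463, -0.463]
ft_force: [-4.9, -0.2, 12.8]
grip_width: 17.0
clock: 17.55
tool_pos: [503.7, 69.8, 25.0]
tool_rot: [0.535, -0.534, 0.463, -0.463]
ft_force: [-4.2, -0.1, 10.8]
grip_width: 16.6
```

Firm contact came at reported z = 25.0, exactly the predicted home height. I'll press once more to confirm, then let go and rise.

```bash
python3 -m jog '[1,0,1,0,0,0,0, 1,0,1,0,0,0,0, 1,0,1,0,0,0,0]'; python3 -m jog '[1,0,0,0,0,0,0,0,0,0,0,0,0,0, 0,0,0,0,0,0,0, 0,0,0,0,0,0,0, 0,0,0,0,0,0,0, 0,0,0,0,0,0,0, 0,0,0,0,0,0,0, 0,0,0,0,0,0,0, 0,0,0,0,0,0,0, 0,0,0,0,0,0,0]'; python3 -m jog '[0,0,-5,0,0,0,0, 0,0,-15,0,0,0,0, 0,0,-30,0,0,0,0, 0,0,-45,0,0,0,0, 0,0,-45,0,0,0,0]';python3 g.py 509 30.3 70 0.142
python3 - <<'E'
from g import *
c=capture("top");d=capture("scene");cv2.imwrite("pics/s11.png",d["frame"][:,:,::-1])
# pin flange/head expected in scene; sample brightness down the pin's column
for z in(52,60,68,70,74,80):
    u,v=proj(d,(503.5,66.2,z));print(z,round(u),round(v),d["frame"][int(round(v)),int(round(u))])
E
```

```text
clock: 17.8
tool_pos: [503.7, 69.8, 25.0]
tool_rot: [0.535, -0.534, 0.463, -0.463]
ft_force: [-4.6, -0.6, 10.5]
grip_width: 16.6
clock: 18.63
tool_pos: [503.6, 69.8, 25.0]
tool_rot: [0.535, -0.534, 0.463, -0.463]
ft_force: [0.2, -0.5, -0.0]
grip_width: 74.5
clock: 19.05
tool_pos: [506.2, 69.6, 73.6]
tool_rot: [0.536, -0.533, 0.461, -0.465]
ft_force: [0.3, -0.1, 1.1]
grip_width: 87.9
19.05 [-0.1   0.2   1.88  0.    1.05 -0.24] [506.2  69.6  73.6] F [ 0.3 -0.1  1.1] w 87.9 h 0.143
[39.3, 3.6, -2.9] [-0.006, 0.001, 0.001]
52 332 257 [122 117 118]
60 333 253 [88 85 86]
68 333 248 [105 101 101]
70 333 247 [100  96  96]
74 333 245 [191 183 183]
80 333 242 [238 240 239]
```

```bash
python3 -m jog '[0,12,0,-1,0,0,0, 0,26,2,-2,0,0,0, 0,36,4,-2,-0.003,0,0, 0,39.3,4,-2,-0.006,0,0,0,39.3,4,-2,-0.006,0,0]';python3 g.py 509.9 30.3 -4 0.142
```

```text
clock: 19.57
tool_pos: [507.9, 29.4, 66.3]
tool_rot: [-0.533, 0.535, -0.465, 0.462]
ft_force: [-0.5, 0.5, 0.0]
grip_width: 88.3
19.57 [-0.18  0.22  1.88 -0.    1.05 -0.32] [507.9  29.4  66.3] F [-0.5  0.5  0. ] w 88.3 h 0.141
[-0.5, 70.3, 2.5] [0.004, -0.001, -0.0]
```

```bash
python3 -m jog '[0,0,12,2,0.003,0,0, 0,0,24,2,0.003,0,0, 0,0,36,2,0.003,0,0, 0,0,44,2,0.003,0,0,0,0,44,2,0.003,0,0]';python3 -m jog '[0,0,8,0,0,0,0, 0,0,14,0,0,0,0, 0,0,18,0,0,0,0, 0,0,18,0,0,0,0]';python3 g.py 509.9 30.3 -4 0.142
```

```text
clock: 19.98
tool_pos: [508.0, 30.1, 20.4]
tool_rot: [-0.533, 0.535, -0.465, 0.462]
ft_force: [0.4, 0.2, 0.2]
grip_width: 88.0
clock: 20.32
tool_pos: [507.2, 30.3, 1.5]
tool_rot: [-0.533, 0.535, -0.466, 0.461]
ft_force: [1.1, 0.5, 0.1]
grip_width: 88.1
20.32 [-0.17  0.33  1.9   0.    0.92 -0.32] [507.2  30.3   1.5] F [1.1 0.5 0.1] w 88.1 h 0.141
[0.4, 5.5, 2.7] [0.006, -0.001, -0.002]
```

```bash
python3 -m jog '[0,0.4,3,2.5,0.006,0,0, 0,0.4,5,2.5,0.006,0,0, 0.3,0.4,5,2.5,0.006,0,0, 1,0.4,5,2.5,0.006,0,0, 1,0.4,5,2.5,0.006,0,0, 1,0.4,5,2.5,0.006,0,0, 1,0.4,5,2.5,0.006,0,0, 1,0.4,5,2.5,0.006,0,0, 1,0.4,5,2.5,0.006,0,0, 1,0.4,5,2.5,0.006,0,0]';python3 g.py 509.9 30.3 -4 0.142
```

```text
clock: 21.15
tool_pos: [510.1, 30.4, -3.3]
tool_rot: [0.534, -0.533, 0.464, -0.463]
ft_force: [2.1, 1.2, -0.3]
grip_width: 48.9
21.15 [-0.17  0.34  1.9   0.    0.9  -0.32] [510.1  30.4  -3.3] F [ 2.1  1.2 -0.3] w 48.9 h 0.14
[0.1, 0.7, -0.2] [-0.001, -0.002, -0.002]
```

```bash
python3 -m jog '[1,0,0,0,0,0,0, 1,0,0,0,0,0,0, 1,0,0,0,0,0,0, 1,0,0,0,0,0,0, 1,0,0,0,0,0,0, 1,0,0,0,0,0,0]'
python3 - <<'E'
from g import *
d=capture("scene");cv2.imwrite("pics/s12.png",d["frame"][:,:,::-1]);b=cv2.cvtColor(cv2.imread("pics/s10.png"),cv2.COLOR_BGR2GRAY);g=cv2.cvtColor(d["frame"],cv2.COLOR_RGB2GRAY)
for n,p in dict(spec=(509,26.3,54),pin=(503.5,66.2,70),thin=(532,246.5,54)).items():
    u,v=np.round(proj(d,p)).astype(int);print(n,u,v);print("now",g[v-2:v+14:2,u].tolist(),g[v,u-12:u+13:2].tolist())
    print("s10",b[v-2:v+14:2,u].tolist(),b[v,u-12:u+13:2].tolist())
E
```

```text
clock: 21.65
tool_pos: [510.1, 30.4, -3.3]
tool_rot: [0.534, -0.533, 0.464, -0.463]
ft_force: [0.6, 0.8, -1.0]
grip_width: 48.4
spec 349 250
now [102, 22, 18, 23, 98, 95, 92, 92] [54, 90, 81, 15, 17, 21, 22, 19, 20, 18, 21, 21, 22]
s10 [227, 48, 19, 18, 178, 180, 102, 104] [185, 181, 127, 24, 32, 43, 48, 45, 39, 29, 182, 162, 183]
pin 333 247
now [94, 97, 97, 86, 87, 88, 119, 94] [239, 239, 239, 188, 92, 97, 97, 96, 95, 89, 91, 31, 19]
s10 [239, 238, 187, 185, 190, 185, 98, 94] [239, 239, 239, 239, 239, 239, 238, 237, 226, 215, 198, 73, 48]
thin 229 275
now [218, 180, 72, 74, 164, 135, 239, 239] [239, 239, 239, 239, 128, 165, 180, 111, 219, 239, 239, 235, 199]
s10 [217, 180, 71, 74, 164, 137, 239, 239] [239, 239, 239, 239, 127, 166, 180, 111, 134, 168, 231, 234, 199]
```

```bash
python3 -c "
from bench import *
print(get_obs()['grip_width'],get_obs()['ft_force']);print(close_job())"
```

```text
48.886585781206556 [ 1.26835605  1.61140374 -0.15941776]
the job is handed in; nothing more can be done
None
```

I shut the jaw on the specimen, pushed the thick pin home through the lugs and let go of it. I handed the job in at about 22 s with the gripper pinching both jaws along x.

**Last checks**
- **Jaws:** the opening across them read 48.4–48.9 mm, against 49 mm when fully shut. The net wrist force was about 2 N. I did not measure the hinge angle or the force on each jaw. That they are fully shut is inferred from the opening and the fixed 30 N grip against the 7 N spring.
- **Thick pin:** it met a firm stop (10–13 N) at exactly the predicted home height. After I let go, the picture shows its head top between 70 and 74 mm, where 70 mm is expected.
- **Specimen and thin pin:** their pixels agree with the earlier picture, though the gripper now covers part of the specimen.
- **Hex key, jar and gauge block:** I did not check these separately. I saw no contact with them.

**What disagreed**
- **Fingertip height:** the fingertips were really about 31–33 mm above the reported tool point, and about 4 mm off sideways. My first sweep therefore passed over the jaw without touching it. I corrected for the offset and the second sweep shut the jaw.
- **Opening on the pin head:** it read about 16.5 mm on the 18 mm head, but the pin held firmly and went in without jamming.
- **Pictures:** I had used all 12 before the final pinch, so I checked that from pixel values, opening and force only.

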